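# Refit the turning knob of the decanter cradle

### The arm

A 6-joint arm with a two-finger parallel gripper is mounted at the origin on the work surface. World frame = base frame: x ahead of the robot, y to its left, z up, the work surface at z = 0. Lengths are in mm, angles in rad, forces in N, time in s.
With the tool pointing down it reaches from about 350 to 975 mm from the base axis. Payload 7.1 kg.
Tool frame: the origin (TCP) lies between the finger pads; the fingertips stand 19 mm ahead of it and the grasp point (between the pads) is the TCP; z points along the fingers, y is the line along which they close (so a half turn about z gives the same grasp; the last joint's range is limited). The gripper opens to 88 mm and grips with 3 to 60 N. Pads are 20 mm wide; open, the fingers measure 115 mm over their backs; the gripper's body (75 mm by 178 mm) begins 61 mm behind the grasp point.
Start: joints at [1.296, 0.423, 1.63, -0, 1.089, -0.019], TCP at [158.106, 604.655, 241.675] pointing down, gripper open.
Joint ranges: [-3, 3], [-0.9, 2.11], [0.09, 2.58], [-1.31, 4.45], [0.11, 2.69], [-2.54, 2.54]. Speed limits (rad/s): [2.39, 2.39, 3.01, 3.14, 3.14, 3.14].

### API

Orientations are given as a rotation vector (axis times angle).
In Python, from workcell import ctrl gives the robot as it stands.
- The arm moves only by the tool arm_command, never from a script. Its argument "series" is a list of rows, each an object with "linear": the shift along the tool's x, y, z in m, a list of three; "turn": the turn about the tool's z in rad. A call has 1 to 10 rows; each row shifts and turns the commanded pose from where the row before left it, along the tool's axes as they then stand; what a row does not reach is not made up. A row lasts 1/10 s, in which the tool goes at most 50 mm and 8.59 degrees, less where a joint would pass 70% of its speed; a pose out of reach is approached as far as the arm can. A call with a gripper value outside its range is refused whole. "jaw" is the opening, from -1 (shut) to 1 (fully open), set as the call begins (left out, the last holds). The fingers move at their own pace and stop on an object; the grip force is fixed at half the most. Time passes only in rows, so rows that do not move let the fingers close. It gives the time, the measured TCP pose, the force, the opening and the grip force at its end, in the units of the state.
- ctrl.get_obs(): the state, without advancing time (a new reading comes with each control period).
- ctrl.get_image(name): name is "side" or "top"; returns a dict with "frame" (480x640x3 uint8, blue, green, red), "fx", "fy", "cx", "cy" (pixels), "k1" (the pictures are not rectified: a ray, as slopes to the right and down, at radius r is drawn at 1 + k1 r^2 times it, then the intrinsics apply), "rvec" (rotation vector, rad) and "tvec" (3), from world to camera coordinates, as OpenCV has them. Camera axes: x right, y down, z forward; pixel columns grow to the right and rows downward; lengths in mm; the calibration is good to about 2 mm. A picture is of the moment at which its call begins. There is no depth.
- ctrl.close_job(): hands the job in; it is judged then, once.
The state is a dict: "t": time; "qpos": joint angles; "qvel": joint speeds; "joint_torque": joint torques, N m; "ee_pos": TCP position; "orientation": TCP orientation; "ft_force": force on the tool from outside, world axes, zero at the start; "moment": the same for the moment, N m; "width": finger opening in mm; "grasp_force": force on a finger pad.
Only numpy, scipy, OpenCV 4.12 (cv2) and the standard library are available. Lean on these libraries where they do the work, as an engineer would, in place of code of your own. Each camera call takes 0.05 s, during which the arm holds its last target. There are 200 camera calls.

### The job

Refit the turning knob of the decanter cradle: lift it by its bar out of the wooden rest, slide its rod down into the sleeve in front of the glass globe, past the sleeve's side spring plunger, and press it firmly but gently home until it bears on the sprung stop hidden somewhere inside, without forcing anything. Leave the knob's bar in line with the cradle, one end pointing at the globe, and let go; do not disturb the cradle, the glasses, the jigger or the dish.

Things in the scene. Friction and masses are not known exactly. Their poses are not given: they have to be found in the camera images.
- spindle: The turning knob on its rod, one loose piece, 113 mm tall, about 240 g, upright in the rest. Origin at the tip of the nose, z up along the rod. Steel rod 12 mm in diameter, its lowest 9 mm tapering to a 4 mm nose; brass collar 20 mm in diameter 83 to 87 mm up; above it the black bar, 40 mm long along x, 12 mm thick along y, 87 to 113 mm up.
- knob_bar (a point): Centre of the knob's black bar, 100 mm above the rod's tip; grip here across the 12 mm thickness (y). x runs along the bar.
- rest: Fixed wooden block 60 x 60 x 50 mm tall, origin under its centre, with a 13.2 mm square hole 40 mm deep from its top, in which the rod stands upright on the hole's floor (10 mm above the table).
- sleeve: Fixed dark steel sleeve, 36 x 36 x 65 mm tall, on the cradle's tongue (12 mm above the table), on the robot's side of the globe. Origin under its centre; z up; x points to the globe. A slick 14.4 mm square bore runs down its middle, 1.2 mm play round the rod.
- sleeve_mouth (a point): Centre of the sleeve's mouth, on its top face, 77 mm above the table.
- sleeve_plunger (a point): Point on the bore's axis 14 mm below the mouth, level with the round-ended spring plunger in the -y wall (brass pull outside). It stands 4 mm into the path of a centred rod, gives way as the nose passes, then presses sideways on the rod with about 3 to 4 N, so that it drags as it slides (up to about 6 N) and does not drop by itself.
- sleeve_inside (a point): Point on the bore's axis 45 mm below the mouth. The rod's stop hides near here: 33 to 55 mm below the mouth, set differently each time, not measured. It is spring backed: about 5 N per mm. Home means pressed on it with at least 5 N for a moment; over 18 N on it is too much. The drag hides part of the push: a push of about 13 N by the hand, in all, is right.
- cradle: Fixed steel cradle of the globe decanter, with globe and hidden stop: foot 150 x 170 x 12 mm, tongue under the sleeve, uprights at y = +-77 mm to 110 mm up, glass globe 124 mm in diameter (centre 95 mm up), neck to 190 mm. Origin on the table under the globe's centre; the sleeve's axis is at x = -115 mm, y = 0 in this frame, same yaw.
- glass_a_mid (a point): Half-way up a tulip-shaped tasting glass, 115 mm tall, 64 mm in diameter. Leave alone.
- glass_b_mid (a point): Half-way up the other, equal tasting glass. Leave alone.
- jigger_mid (a point): Half-way up a steel double-cone jigger, 95 mm tall, 42 mm in diameter. Leave alone.
- dish: Small round terracotta dish, 90 mm in diameter, 22 mm tall, origin under its centre. Leave alone.
Mind the look-alikes: they are no part of the job. Leave any orange, pink or purple look-alike of the spindle alone.

How it is judged (in metres and radians):
On the way, in this order (a step that is already met when the one before it is completed fails the run):
1. the rod's nose is in the sleeve's bore, at the plunger (horizontal distance between spindle and sleeve_mouth below 0.005 m and z of spindle in the frame of sleeve below 0.054 m).
2. the rod, upright in the bore, has been pressed on the hidden stop with at least 5 N for 0.1 s (horizontal distance between spindle and sleeve_mouth below 0.005 m and angle between spindle's own z axis and vertical below 0.12 rad and z of spindle in the frame of sleeve below 0.034 m and contact force between spindle and cradle above 5 N), for 0.1 s.
At the end, for the whole second after the job is handed in: The rod stands in the sleeve's bore within 5 mm of its axis and within 7 degrees of upright, at least 31 mm below the mouth, at rest and still bearing on the hidden stop (more than 0.3 N), and the knob's bar is within 20 degrees of the cradle's x axis, either way round (horizontal distance between spindle and sleeve_mouth below 0.005 m and angle between spindle's own z axis and vertical below 0.12 rad and z of spindle in the frame of sleeve below 0.034 m and angle between the x axis of spindle and the x axis of sleeve, either way round below 0.35 rad and contact force between spindle and cradle above 0.3 N and linear speed of spindle below 0.02 m/s); the robot touches nothing.
It fails at once if the rod presses on the hidden stop or the cradle with more than 18 N (contact force between spindle and cradle above 18 N).
It fails at once if the rod is forced against the sleeve with more than 25 N (contact force between spindle and sleeve above 25 N).
It fails at once if the robot pushes on the cradle, its globe or the sleeve with more than 8 N (contact force between any of the fingers, the arm and cradle above 8 N or contact force between any of the fingers, the arm and sleeve above 8 N).
It fails at once if a tasting glass, the jigger or the dish is shifted more than 20 mm or tipped (distance of any of glass_a_mid, glass_b_mid, jigger_mid, dish from where it was at the start of the episode above 0.02 m or angle between any of glass_a_mid, glass_b_mid, jigger_mid's own z axis and vertical above 0.3 rad).
It also fails if it takes over 61 s, if anything falls off the work surface, if the arm or the gripper's body presses on something with over 40 N, if the wrist force passes 120 N, or if a joint passes its speed limit or range.

## Working session

There is one attempt and no reset: what is moved stays moved. The work goes in short steps, Python scripts to look and compute and a tool call to move; the robot and the scene stay as the last step left them, time stands still between calls to the robot, and variables do not carry over. Pictures are saved under pics/ and viewed, at most 10 in all, crops included, and the job is handed in when it is done.

Besides the shell and the picture viewer there is one more tool, called after "Emit:" by a JSON object that holds its "op" and its "data". arm_command: Moves the arm, as the interface text tells. Its arguments: {"type":"object","properties":{"series":{"type":"array"},"jaw":{"type":"number"}},"required":["series"]}

```bash
mkdir -p pics; cat > h.py <<'E'
import numpy as np, cv2
from workcell import ctrl
def grab(n,tag):
    d=ctrl.get_image(n); cv2.imwrite(f'pics/{tag}.png',d['frame']); np.save(f'{tag}.npy',d,allow_pickle=True); return d
def load(tag): return np.load(f'{tag}.npy',allow_pickle=True).item()
def ray(d,u,v):
    x,y=(u-d['cx'])/d['fx'],(v-d['cy'])/d['fy']; rd=np.hypot(x,y); r=rd
    for _ in range(30): r=rd/(1+d['k1']*r*r)
    s=r/rd if rd else 1
    R=cv2.Rodrigues(np.array(d['rvec'],float))[0]; t=np.array(d['tvec'],float).ravel()
    return -R.T@t, R.T@np.array([x*s,y*s,1])
def plane(d,u,v,z):
    o,k=ray(d,u,v); return o+k*(z-o[2])/k[2]
def proj(d,P):
    R=cv2.Rodrigues(np.array(d['rvec'],float))[0]; c=R@np.array(P,float)+np.array(d['tvec'],float).ravel()
    x,y=c[:2]/c[2]; f=1+d['k1']*(x*x+y*y); return d['fx']*x*f+d['cx'],d['fy']*y*f+d['cy']
def tri(d1,p1,d2,p2):
    (o,a),(q,b)=ray(d1,*p1),ray(d2,*p2)
    s=np.linalg.lstsq(np.c_[a,-b],q-o,rcond=None)[0]; A,B=o+a*s[0],q+b*s[1]
    return (A+B)/2,np.linalg.norm(A-B)
E
python3 - <<'E'
from h import *
for n in('top','side'):
    d=grab(n,n+'0'); print(n,ray(d,320,240),d['k1'],d['fx'])
o=ctrl.get_obs();print(o)
E
```

```text
top (array([ 407.57647341,   57.37046408, 1151.60141942]), array([ 0.12928233, -0.02003107, -0.99149559])) -0.04262848310594982 494.57756339740496
side (array([ 179.84120486, -573.35832359,  500.14388458]), array([ 0.43960669,  0.74629677, -0.49979379])) 0.03039077601911911 454.0018235568419
{'t': 0.1, 'qpos': array([ 1.29598911e+00,  4.23756702e-01,  1.63061594e+00,  4.98335694e-05,
        1.08860314e+00, -1.89503447e-02]), 'qvel': array([ 0.0028286 , -0.00130471, -0.0003967 , -0.00060294,  0.00231027,
        0.00095023]), 'joint_torque': array([ 2.56973517e-04, -5.45614886e+01, -2.74324912e+01,  6.45685941e-02,
        1.88928290e-02, -3.66983738e-05]), 'ee_pos': array([157.97347614, 604.20810473, 240.98330492]), 'orientation': array([-4.00808267e-01, -3.11567110e+00,  2.13891009e-03]), 'ft_force': array([ 0.16971981, -0.62830978, -0.20151362]), 'moment': array([ 0.02333258, -0.01606595, -0.02441256]), 'grasp_force': 0.0, 'width': 87.61402155746536}
```

View pics/top0.png

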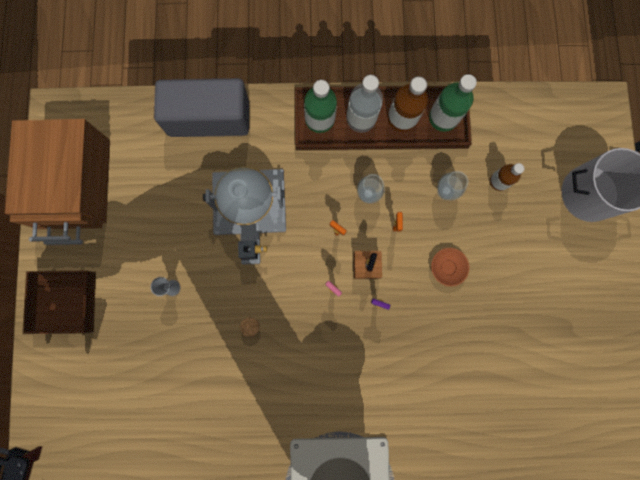

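View pics/side0.png

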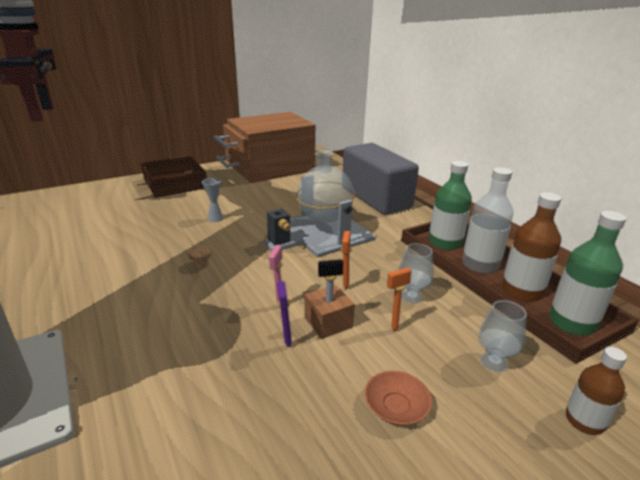

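Candidates for the knob (top view): black bar in the wooden rest (372,262); orange (338,228) and (400,221); pink (334,288); purple (381,304). The black one in the rest fits the description. Next I'll check it, and the sleeve, in a close crop.

```bash
python3 - <<'E'
from h import *
t,s=load('top0')['frame'],load('side0')['frame']
c=lambda f,x,y,w,h:cv2.resize(f[y:y+h,x:x+w],(400,300),interpolation=cv2.INTER_CUBIC)
a=np.vstack([np.hstack([c(t,340,240,64,48),c(t,200,160,100,120)]),np.hstack([c(s,290,240,80,100),c(s,255,190,80,60)])])
cv2.imwrite('pics/crop1.png',np.clip(a*1.5,0,255).astype('u1'))
E
```

```text
(no output)
```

View pics/crop1.png

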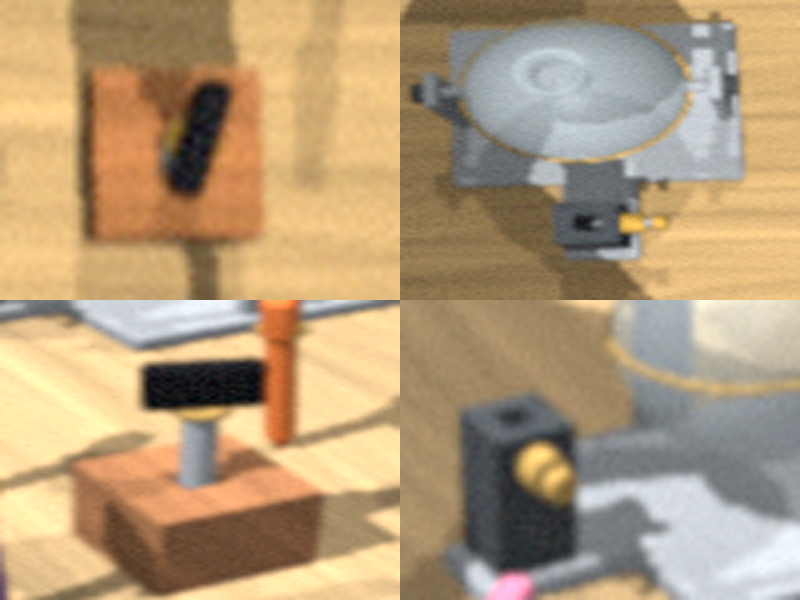

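The crop confirms a black bar with a brass collar on a steel rod, standing in the wooden rest. The sleeve mouth is near top (247,249) and side (277,213), with the brass plunger on its −y side.

```bash
python3 - <<'E'
from h import *
T,S=load('top0'),load('side0')
def comp(d,x,y,w,h,thr,seed):
    f=d['frame'][y:y+h,x:x+w].astype(int); m=(f.max(2)<thr).astype('u1')
    n,l,st,ce=cv2.connectedComponentsWithStats(m); k=l[int(seed[1]-y),int(seed[0]-x)]
    print('label',k,st[k],ce[k]+[x,y])
    p=np.argwhere(l==k)[:,::-1]+[x,y]; return p.astype(np.float32),ce[k]+[x,y]
pb,cb=comp(T,340,240,64,48,45,(372,262)); r=cv2.minAreaRect(pb); print(r)
sb,cs=comp(S,310,250,45,40,45,(330,268)); print(cv2.minAreaRect(sb))
print('bar top@123',plane(T,*r[0],123)); 
box=cv2.boxPoints(r); W=np.array([plane(T,*b,123)[:2] for b in box]); print(W.round(1)); 
e=[W[1]-W[0],W[2]-W[1]]; print([ (np.linalg.norm(v).round(1),np.degrees(np.arctan2(v[1],v[0])).round(1)) for v in e])
# PCA
q=np.array([plane(T,*p,123)[:2] for p in pb]); w,v=np.linalg.eigh(np.cov(q.T)); print('pca',np.degrees(np.arctan2(v[1,1],v[0,1])),np.sqrt(12*w))
print('tri bar centre',tri(T,cb,S,cs))
# rest top face by colour
f=cv2.cvtColor(T['frame'],cv2.COLOR_BGR2HSV)[240:290,345:395]; print(f[30,30],f[5,40])
for z,uv in((77,(247,248.8)),): print('mouth',plane(T,*uv,z), tri(T,uv,S,(277.4,213)))
# foot corners (z12)
for uv in((213.5,233.5),(285,234.5),(213,171),(284,169)): print('foot',plane(T,*uv,12).round(1))
g=T['frame'].max(2); print(g[236:266,234:266])
E
```

```text
label 1 [27 14  9 17 87] [371.13793103 261.82758621]
((371.1000061035156, 261.70001220703125), (5.0596442222595215, 17.0762996673584), 18.434947967529297)
label 1 [  9  11  23  15 312] [329.94551282 267.81089744]
((330.0, 268.0), (14.0, 22.0), 90.0)
bar top@123 [494.26954114 -69.2480537  123.        ]
[[479.2 -58.1]
 [512.9 -70.5]
 [509.4 -80.4]
 [475.7 -68. ]]
[(np.float64(35.9), np.float64(-20.2)), (np.float64(10.6), np.float64(-109.5))]
pca 159.3836138825277 [10.58717742 35.68479088]
tri bar centre (array([495.12547859, -71.06367282, 108.39414294]), np.float64(0.23057411785875412))
[ 12 148 148] [ 18 113 156]
mouth [530.89732851 195.55051283  77.        ] (array([530.08589126, 195.85184345,  77.17907751]), np.float64(1.7068946700204888))
foot [575.5 282.   12. ]
foot [570.4 115.5  12. ]
foot [725.3 285.   12. ]
foot [727.4 116.6  12. ]
[[ 73  79 106 124 135 129 109  83  75  74  73  75  71  77  77  78  75  76
   75  73  71  73  76  74  68  72  97 113 128 133 123 114]
 [ 76  77  88 109 130 130 110  80  74  78  77  80  73  72  71  77  78  71
   75  77  69  75  75  73  65  77 111 128 
[... 3041 characters left out ...]
2 143 120 123 143 152 152 151 154]
 [ 88  78  78  80  77  78  79  71  70  75  73  77  77  74  78  99 117 127
  131 130 129 127 130 135 138 121 122 139 149 149 153 153]
 [ 92  84  78  72  72  74  74  71  76  72  67  74  73  73  72  84 102 125
  130 130 126 124 129 131 135 117 132 140 154 151 148 149]
 [ 93  82  76  72  72  74  71  72  64  64  66  71  59  62  65  67  75  95
  104 108 110 120 123 121 116 124 142 151 148 156 155 153]
 [ 92  85  76  76  76  76  77  76  74  69  68  67  70  73  67  69  68  76
   82  83 100 116 126 125 130 136 150 159 158 158 159 158]
 [ 95  86  77  76  73  77  77  76  74  75  70  78  72  74  74  73  73  75
   75  74  88 124 131 135 132 140 149 156 159 156 159 160]]
```

```bash
cat >> h.py <<'E'
def togo(P):
    o=ctrl.get_obs(); R=cv2.Rodrigues(np.array(o['orientation']))[0]
    print('t',round(o['t'],2),'pos',o['ee_pos'].round(2),'yaw y',np.degrees(np.arctan2(R[1,1],R[0,1])).round(2),'tilt',np.degrees(np.arccos(-R[2,2])).round(2),'F',o['ft_force'].round(2),'w',round(o['width'],1),'tool d',(R.T@(np.array(P)-o['ee_pos'])).round(2))
E
python3 - <<'E'
from h import *
T,S=load('top0'),load('side0')
print('rest',plane(T,368.3,264.6,50).round(1),'mouth',plane(T,246.2,248.5,77).round(1))
for n,uv in dict(o1=(338,228),o2=(400,221),pk=(334,288),pu=(381,304),ga=(370,188)).items(): print(n,plane(T,*uv,100).round())
togo([495,-70.5,240])
E
```

```text
rest [494.  -71.8  50. ] mouth [531.6 197.3  77. ]
o1 [570.  -3. 100.]
o2 [ 583. -138.  100.]
pk [442.   8. 100.]
pu [406. -90. 100.]
ga [657. -75. 100.]
t 0.1 pos [157.97 604.21 240.98] yaw y 75.34 tilt 0.08 F [ 0.17 -0.63 -0.2 ] w 87.6 tool d [-496.82 -567.44    1.73]
```

Emit:
{"op": "arm_command", "data": {"series": [{"linear":[-0.029,-0.033,0],"turn":0},{"linear":[-0.029,-0.033,0],"turn":0},{"linear":[-0.029,-0.033,0],"turn":0},{"linear":[-0.029,-0.033,0],"turn":0},{"linear":[-0.029,-0.033,0],"turn":0},{"linear":[-0.029,-0.033,0],"turn":0},{"linear":[-0.029,-0.033,0],"turn":0},{"linear":[-0.029,-0.033,0],"turn":0},{"linear":[-0.029,-0.033,0],"turn":0},{"linear":[-0.029,-0.033,0],"turn":0}], "jaw": -0.1}}

```text
t: 1.1
ee_pos: [355.5, 210.4, 241.7]
orientation: [0.4, 3.116, 0.0]
ft_force: [1.6, 0.4, -0.1]
width: 39.3
grasp_force: 0.0
```

Emit:
{"op": "arm_command", "data": {"series": [{"linear":[-0.029,-0.033,0],"turn":0},{"linear":[-0.029,-0.033,0],"turn":0},{"linear":[-0.029,-0.033,0],"turn":0},{"linear":[-0.029,-0.033,0],"turn":0},{"linear":[-0.029,-0.033,0],"turn":0},{"linear":[-0.029,-0.033,0],"turn":0},{"linear":[-0.029,-0.033,0],"turn":0},{"linear":[0,0,0],"turn":0.1},{"linear":[0,0,0],"turn":0},{"linear":[0,0,0],"turn":0}]}}

```text
t: 2.1
ee_pos: [492.5, -62.6, 241.3]
orientation: [-0.552, -3.092, -0.0]
ft_force: [0.1, 0.0, 0.2]
width: 39.7
grasp_force: 0.0
```

```bash
python3 -c "
from h import *
togo([494.5,-71,112])"
```

```text
t 2.1 pos [492.55 -62.58 241.31] yaw y 69.74 tilt 0.06 F [0.06 0.04 0.2 ] w 39.7 tool d [ -4.88  -7.2  129.31]
```

Emit:
{"op": "arm_command", "data": {"series": [{"linear":[-0.005,-0.007,0],"turn":0},{"linear":[0,0,0.03],"turn":0},{"linear":[0,0,0.03],"turn":0},{"linear":[0,0,0.03],"turn":0},{"linear":[0,0,0],"turn":0}]}}

```text
t: 2.6
ee_pos: [492.8, -70.3, 148.8]
orientation: [-0.551, -3.086, 0.0]
ft_force: [-0.0, 0.0, -0.0]
width: 39.2
grasp_force: 0.0
```

```bash
python3 - <<'E'
from h import *
togo([494.5,-71,110])
t=grab('top','top1')['frame'];s=grab('side','side1')['frame']
c=lambda f,x,y,w,h:cv2.resize(f[y:y+h,x:x+w],(400,400),interpolation=cv2.INTER_CUBIC)
cv2.imwrite('pics/crop2.png',np.clip(np.hstack([c(t,320,210,100,100),c(s,280,210,100,100)])*1.5,0,255).astype('u1'))
E
```

```text
t 2.6 pos [492.8  -70.34 148.76] yaw y 69.75 tilt 0.38 F [-0.    0.04 -0.04] w 39.2 tool d [-2.080e+00  2.000e-02  3.875e+01]
```

View pics/crop2.png

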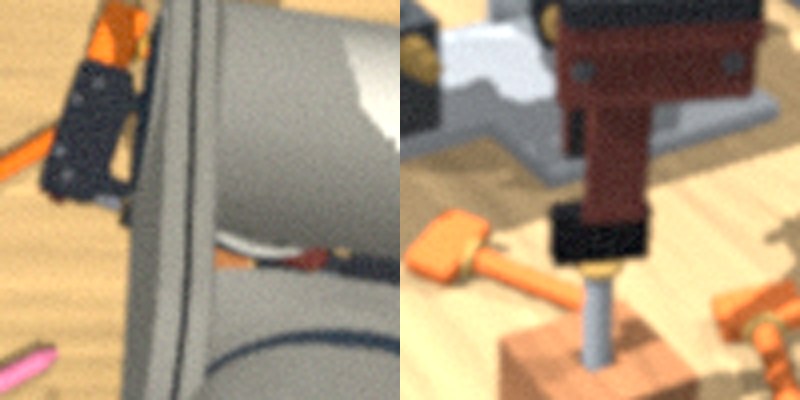

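The side crop shows the gripper above the bar at (330,268). The orange look-alike now seems to lie over, at (291,271)–(325,287). I'll check the whole view.

View pics/side1.png

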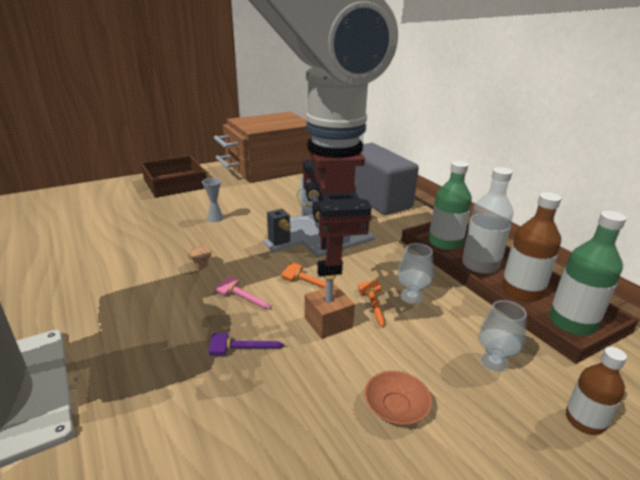

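All four look-alikes fell over by themselves (they stood freely on their noses), and the rest, glasses and cradle are untouched. The gripper is centred over the bar, so I'll descend and grip.

Emit:
{"op": "arm_command", "data": {"series": [{"linear":[-0.002,0,0.02],"turn":0},{"linear":[0,0,0.015],"turn":0},{"linear":[0,0,0.003],"turn":0},{"linear":[0,0,0],"turn":0}]}}

```text
t: 3.1
ee_pos: [497.9, -71.8, 114.7]
orientation: [0.555, 3.091, -0.0]
ft_force: [-0.2, -0.5, -0.5]
width: 39.6
grasp_force: 0.0
```

Emit:
{"op": "arm_command", "data": {"series": [{"linear":[0,0,0],"turn":0},{"linear":[0,0,0],"turn":0},{"linear":[0,0,0],"turn":0},{"linear":[0,0,0],"turn":0},{"linear":[0,0,0],"turn":0}], "jaw": -1}}

```text
t: 3.6
ee_pos: [497.7, -71.9, 114.2]
orientation: [0.556, 3.091, -0.0]
ft_force: [0.1, -1.0, 3.3]
width: 16.8
grasp_force: 30.0
```

```bash
python3 -c "
from h import *
togo([494.5,-71,110])"
```

```text
t 3.6 pos [497.68 -71.93 114.17] yaw y 69.62 tilt 0.06 F [ 0.15 -1.03  3.29] w 16.8 tool d [ 3.31 -0.24  4.17]
```

Emit:
{"op": "arm_command", "data": {"series": [{"linear":[0,0,0],"turn":0},{"linear":[0,0,0],"turn":0},{"linear":[0,0,0],"turn":0}]}}

```text
t: 3.9
ee_pos: [497.7, -72.0, 114.1]
orientation: [0.556, 3.091, -0.0]
ft_force: [-1.0, -0.6, 5.3]
width: 16.8
grasp_force: 30.0
```

```bash
python3 - <<'E'
from h import *
togo([494.5,-71,110]); print(ctrl.get_obs()['moment'])
s=grab('side','side2')['frame']
c=lambda f,x,y,w,h:cv2.resize(f[y:y+h,x:x+w],(600,600),interpolation=cv2.INTER_CUBIC)
cv2.imwrite('pics/crop3.png',np.clip(c(s,295,235,70,70)*1.7,0,255).astype('u1'))
E
```

```text
t 3.9 pos [497.72 -71.95 114.1 ] yaw y 69.62 tilt 0.06 F [-1.01 -0.58  5.25] w 16.8 tool d [ 3.35 -0.23  4.1 ]
[-0.09051934  0.03797744  0.07135326]
```

View pics/crop3.png

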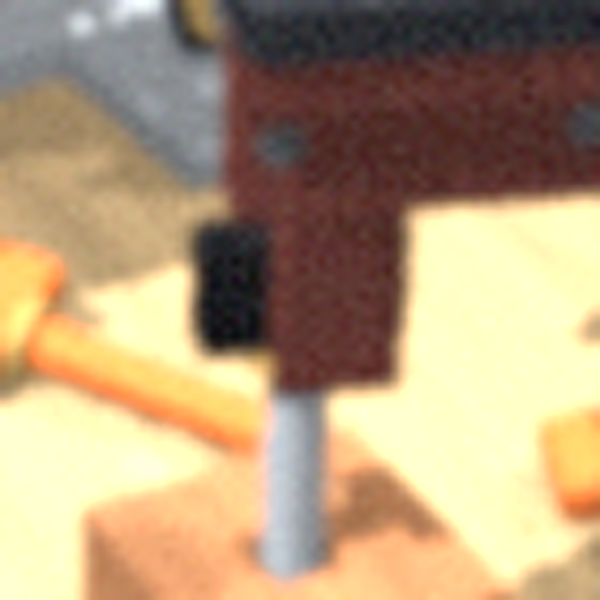

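The crop shows the fingertips reaching down over the 20 mm collar, which explains the 16.8 mm opening, and the TCP sits about 3–4 mm off along the bar. I'll open, raise 7 mm, shift and regrip.

Emit:
{"op": "arm_command", "data": {"series": [{"linear":[0,0,0],"turn":0},{"linear":[0,0,0],"turn":0},{"linear":[0,0,-0.004],"turn":0},{"linear":[0.004,0,-0.003],"turn":0},{"linear":[0,0,0],"turn":0},{"linear":[0,0,0],"turn":0},{"linear":[0,0,0],"turn":0}], "jaw": -0.2}}

```text
t: 4.65
ee_pos: [493.5, -70.4, 120.7]
orientation: [0.556, 3.092, 0.0]
ft_force: [0.6, 0.1, -0.6]
width: 34.9
grasp_force: 0.0
```

```bash
python3 - <<'E'
from h import *
togo([494.2,-71,121])
T=load('top0');S=grab('side','side3')
f=S['frame'];print(cv2.imwrite('pics/x.png',f))
m=(f[250:300,305:360].max(2)<40).astype('u1');n,l,st,ce=cv2.connectedComponentsWithStats(m);print(st[1:],ce[1:]+[305,250])
E
```

```text
t 4.65 pos [493.47 -70.41 120.68] yaw y 69.62 tilt 0.0 F [ 0.59  0.15 -0.65] w 34.9 tool d [-0.89 -0.3  -0.32]
True
[[ 13   7   7  19 103]] [[321.10679612 267.14563107]]
```

Emit:
{"op": "arm_command", "data": {"series": [{"linear":[0,0,0],"turn":0},{"linear":[0,0,0],"turn":0},{"linear":[0,0,0],"turn":0},{"linear":[0,0,0],"turn":0},{"linear":[0,0,0],"turn":0},{"linear":[0,0,0],"turn":0}], "jaw": -1}}

```text
t: 5.3
ee_pos: [493.5, -70.6, 120.6]
orientation: [-0.556, -3.092, 0.001]
ft_force: [-0.3, -3.3, -1.3]
width: 11.7
grasp_force: 29.9
```

```bash
python3 - <<'E'
from h import *
togo([494.2,-71,121]); print(ctrl.get_obs()['moment'])
s=grab('side','side4')['frame']
c=lambda f,x,y,w,h:cv2.resize(f[y:y+h,x:x+w],(600,600),interpolation=cv2.INTER_CUBIC)
cv2.imwrite('pics/crop4.png',np.clip(c(s,295,235,70,70)*1.7,0,255).astype('u1'))
E
```

```text
t 5.3 pos [493.45 -70.64 120.63] yaw y 69.62 tilt 0.02 F [-0.34 -3.33 -1.31] w 11.7 tool d [-0.83 -0.08 -0.37]
[-0.57438018  0.01817652 -0.01465095]
```

View pics/crop4.png

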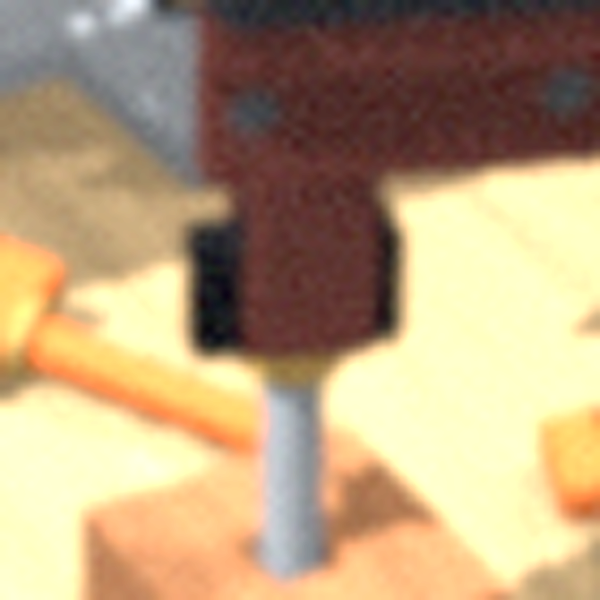

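Width 11.7 mm: the bar is properly gripped and the collar is clear below. Lifting and turning it in line.

Emit:
{"op": "arm_command", "data": {"series": [{"linear":[0,0,-0.01],"turn":0},{"linear":[0,0,-0.015],"turn":0},{"linear":[0,0,-0.02],"turn":0},{"linear":[0,0,-0.025],"turn":0},{"linear":[0,0,-0.025],"turn":0},{"linear":[0,0,-0.02],"turn":-0.12},{"linear":[0,0,0],"turn":-0.13},{"linear":[0,0,0],"turn":-0.13},{"linear":[0,0,0],"turn":0},{"linear":[0,0,0],"turn":0}]}}

```text
t: 6.35
ee_pos: [493.2, -70.2, 235.8]
orientation: [0.032, -3.141, -0.001]
ft_force: [0.4, -0.4, -3.1]
width: 12.0
grasp_force: 30.0
```

```bash
python3 -c "
from h import *
togo([531.5,197.3,236])"
```

```text
t 6.35 pos [493.16 -70.16 235.82] yaw y 91.19 tilt 0.03 F [ 0.35 -0.42 -3.15] w 12.0 tool d [-4.3870e+01  2.6661e+02 -8.0000e-02]
```

Emit:
{"op": "arm_command", "data": {"series": [{"linear":[-0.0055,0.033,0],"turn":0},{"linear":[-0.0055,0.033,0],"turn":0},{"linear":[-0.0055,0.033,0],"turn":0},{"linear":[-0.0055,0.033,0],"turn":0},{"linear":[-0.0055,0.033,0],"turn":0},{"linear":[-0.0055,0.034,0.005],"turn":0},{"linear":[-0.0055,0.034,0.01],"turn":0},{"linear":[-0.0055,0.033,0.01],"turn":0},{"linear":[0,0,0],"turn":0},{"linear":[0,0,0],"turn":0}]}}

```text
t: 7.35
ee_pos: [530.4, 197.0, 210.1]
orientation: [0.038, -3.14, 0.001]
ft_force: [-0.1, -0.2, -3.6]
width: 11.7
grasp_force: 30.0
```

```bash
python3 - <<'E'
from h import *
togo([531.5,197.3,211])
t=grab('top','top5')['frame'];s=grab('side','side5')['frame']
c=lambda f,x,y,w,h:cv2.resize(f[y:y+h,x:x+w],(400,480),interpolation=cv2.INTER_CUBIC)
cv2.imwrite('pics/crop5.png',np.clip(np.hstack([c(t,205,195,75,90),c(s,250,160,75,90)])*1.7,0,255).astype('u1'))
E
```

```text
t 7.35 pos [530.45 196.99 210.06] yaw y 91.37 tilt 0.1 F [-0.05 -0.22 -3.62] w 11.7 tool d [-1.06  0.29 -0.94]
```

View pics/crop5.png

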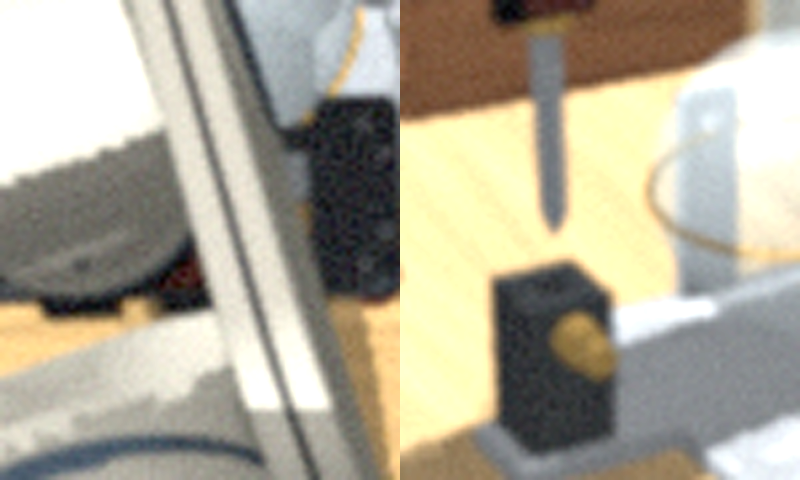

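```bash
python3 - <<'E'
from h import *
S=load('side5');T=load('top0');p=ctrl.get_obs()['ee_pos']
f=S['frame'].astype(int)
def P(x): return np.round(proj(S,x),1)
print('pred nose',P(p-[0,0,110.6]),'pred collar',P(p-[0,0,25]))
print('mouth top-est',P([531.6,197.3,77]), '+5x',P([536.6,197.3,77]),'+5y',P([531.6,202.3,77]))
# rod centreline by rows: grayness vs warm background (saturation)
h=cv2.cvtColor(S['frame'],cv2.COLOR_BGR2HSV)
for v in range(168,206,3):
    r=h[v,262:296,1].astype(int); k=np.where(r<75)[0]; print(v,k.min()+262 if len(k) else None,k.max()+262 if len(k) else None, k.mean()+262 if len(k) else None)
# sleeve face in undisturbed side0
S0=load('side0'); g=S0['frame'].max(2); print(g[204:222,264:294])
E
```

```text
pred nose [277.8 202.9] pred collar [276.7 163. ]
mouth top-est [278.2 212.6] +5x [280.4 212.1] +5y [277.2 211.7]
168 274 280 277.0
171 274 280 277.0
174 274 280 277.0
177 274 280 277.0
180 275 280 277.5
183 275 280 277.5
186 275 280 277.5
189 276 280 278.0
192 276 280 278.0
195 276 281 278.5
198 276 280 278.0
201 277 280 278.5
204 None None None
[[109 111 109 107 108 110 109 103 101 104 107 109 109 111 109 113 113 116
  114 112 112 111 113 109 110 106 108 104 106 105]
 [107 109 109 110 108 107 109 105 103 103 106 108 108 109 108 109 111 113
  114 115 114 111 112 111 110 106 107 106 106 106]
 [107 108 107 108 107 106 110 111 107 105 104 106 108 108 112 109 110 112
  113 115 113 113 113 109 107 109 108 108 107 107]
 [106 103 109 112 111 107 108 108 106 106 107 105 104 104 105 106 106 102
  106 111 111 116 115 112 111 113 108 105 105 106]
 [106 107 105 105 109 109 105 108 108 107 103 104 105 100 101  98  93  91
   96 103 112 116 114 115 113 112 114 107 110 105]
 [103 105 106 108 109 108 106 105 106 101  99  96  90  87  83  84  76  71
   79  88 101 111 112 113 114 113 111 110 110 108]
 
[... 799 characters left out ...]
 74  71  73  73  69  64
   64  60  59  54  48  45  43  56  81  99 105 101]
 [111 103  91  66  52  53  51  55  61  71  69  75  71  66  64  62  55  55
   46  44  40  39  35  29  36  53  76  92  91  92]
 [113 106  94  65  50  53  49  54  56  63  59  62  55  52  48  46  55  73
   89  88  77  54  34  35  32  52  79  93  99  96]
 [113 108  95  67  56  50  48  56  55  52  45  43  42  37  37  59  94 131
  148 148 131  98  64  39  33  58  77  96 101  98]
 [112 112  99  72  56  49  51  54  55  48  46  37  33  34  56 100 141 171
  182 182 167 137  97  60  37  57  74  92  95  90]
 [112 111 102  71  55  50  51  55  51  47  41  33  31  43  78 125 160 181
  189 182 168 140 111  80  54  48  75  83  89  88]]
```

The side crop shows the rod hanging upright with its nose at (278.6,203). The mouth centre is at about (277.5,213), so the nose is within roughly 2 mm of centred. I'll go down gently and use the force readings to guide it.

Emit:
{"op": "arm_command", "data": {"series": [{"linear":[0.0007,0,0.01],"turn":0},{"linear":[0,0,0.008],"turn":0},{"linear":[0,0,0.004],"turn":0},{"linear":[0,0,0.002],"turn":0},{"linear":[0,0,0.001],"turn":0},{"linear":[0,0,0],"turn":0},{"linear":[0,0,0],"turn":0}]}}

```text
t: 8.15
ee_pos: [530.5, 196.6, 185.9]
orientation: [-0.038, 3.141, 0.0]
ft_force: [0.4, 0.3, -3.7]
width: 11.5
grasp_force: 30.0
```

Emit:
{"op": "arm_command", "data": {"series": [{"linear":[0,0,0.0015],"turn":0},{"linear":[0,0,0.0015],"turn":0},{"linear":[0,0,0],"turn":0}]}}

```text
t: 8.45
ee_pos: [530.2, 196.5, 182.5]
orientation: [0.038, -3.141, 0.0]
ft_force: [-0.7, -0.4, -3.4]
width: 11.5
grasp_force: 30.0
```

Emit:
{"op": "arm_command", "data": {"series": [{"linear":[0,0,0.0015],"turn":0},{"linear":[0,0,0.0015],"turn":0},{"linear":[0,0,0],"turn":0}]}}

```text
t: 8.75
ee_pos: [530.2, 196.5, 179.4]
orientation: [0.038, -3.141, 0.0]
ft_force: [0.0, -0.4, -3.5]
width: 11.5
grasp_force: 30.0
```

Emit:
{"op": "arm_command", "data": {"series": [{"linear":[0,0,0.001],"turn":0},{"linear":[0,0,0.001],"turn":0},{"linear":[0,0,0],"turn":0}]}}

```text
t: 9.05
ee_pos: [530.2, 196.5, 177.5]
orientation: [0.038, -3.141, 0.0]
ft_force: [-0.7, 0.1, -1.8]
width: 11.8
grasp_force: 30.0
```

Emit:
{"op": "arm_command", "data": {"series": [{"linear":[0,0,0.001],"turn":0},{"linear":[0,0,0.001],"turn":0},{"linear":[0,0,0],"turn":0}]}}

```text
t: 9.35
ee_pos: [530.2, 196.5, 175.5]
orientation: [0.038, -3.141, 0.0]
ft_force: [-0.7, 0.5, -3.4]
width: 11.7
grasp_force: 30.0
```

```bash
python3 - <<'E'
from h import *
togo([530.3,197,170]);print(ctrl.get_obs()['moment'])
s=grab('side','side6')['frame']
cv2.imwrite('pics/crop6.png',np.clip(cv2.resize(s[160:250,245:335],(540,540),interpolation=cv2.INTER_CUBIC)*1.7,0,255).astype('u1'))
E
```

```text
t 9.35 pos [530.22 196.5  175.51] yaw y 91.38 tilt 0.02 F [-0.67  0.52 -3.36] w 11.7 tool d [-0.09  0.5   5.51]
[ 0.06081191  0.18055594 -0.01123484]
```

View pics/crop6.png

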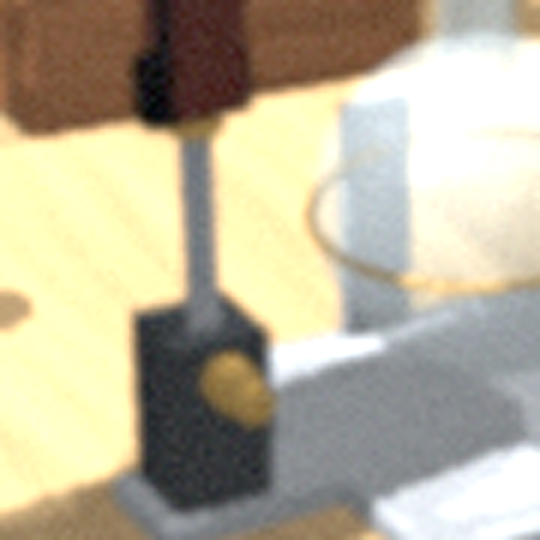

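Emit:
{"op": "arm_command", "data": {"series": [{"linear":[0,0,0.001],"turn":0},{"linear":[0,0,0.001],"turn":0},{"linear":[0,0,0],"turn":0}]}}

```text
t: 9.7
ee_pos: [530.3, 196.8, 173.6]
orientation: [0.038, -3.141, -0.001]
ft_force: [-1.0, 2.3, -2.5]
width: 11.6
grasp_force: 30.0
```

Emit:
{"op": "arm_command", "data": {"series": [{"linear":[0,0,0.001],"turn":0},{"linear":[0,0,0.001],"turn":0},{"linear":[0,0,0],"turn":0}]}}

```text
t: 10.0
ee_pos: [530.3, 196.7, 171.6]
orientation: [-0.038, 3.141, 0.001]
ft_force: [-1.2, 3.4, -1.6]
width: 12.0
grasp_force: 30.0
```

Emit:
{"op": "arm_command", "data": {"series": [{"linear":[0,0,0.001],"turn":0},{"linear":[0,0,0.001],"turn":0},{"linear":[0,0,0],"turn":0}]}}

```text
t: 10.3
ee_pos: [530.3, 196.7, 169.5]
orientation: [-0.038, 3.141, 0.0]
ft_force: [-1.7, 2.0, -2.1]
width: 11.9
grasp_force: 30.0
```

Emit:
{"op": "arm_command", "data": {"series": [{"linear":[0.0005,0,0.001],"turn":0},{"linear":[0,0,0.001],"turn":0},{"linear":[0,0,0],"turn":0}]}}

```text
t: 10.6
ee_pos: [530.1, 196.7, 167.6]
orientation: [-0.038, 3.141, 0.0]
ft_force: [0.5, 3.7, -1.3]
width: 12.1
grasp_force: 30.0
```

Emit:
{"op": "arm_command", "data": {"series": [{"linear":[0,0,0.001],"turn":0},{"linear":[0,0,0.001],"turn":0},{"linear":[0,0,0],"turn":0}]}}

```text
t: 10.9
ee_pos: [529.9, 196.6, 165.4]
orientation: [-0.038, 3.141, 0.0]
ft_force: [1.2, 4.5, -2.4]
width: 12.0
grasp_force: 30.0
```

Emit:
{"op": "arm_command", "data": {"series": [{"linear":[0,0,0.001],"turn":0},{"linear":[0,0,0.001],"turn":0},{"linear":[0,0,0],"turn":0}]}}

```text
t: 11.2
ee_pos: [529.8, 196.5, 163.3]
orientation: [0.038, -3.141, 0.0]
ft_force: [1.2, 4.6, -4.4]
width: 11.6
grasp_force: 30.0
```

Emit:
{"op": "arm_command", "data": {"series": [{"linear":[-0.0002,0,0.001],"turn":0},{"linear":[0,0,0.001],"turn":0},{"linear":[0,0,0.001],"turn":0},{"linear":[0,0,0.001],"turn":0},{"linear":[0,0,0],"turn":0}]}}

```text
t: 11.7
ee_pos: [529.9, 196.5, 159.3]
orientation: [0.038, -3.141, 0.0]
ft_force: [1.6, 3.5, -4.5]
width: 11.5
grasp_force: 30.0
```

Emit:
{"op": "arm_command", "data": {"series": [{"linear":[0,0,0.001],"turn":0},{"linear":[0,0,0.001],"turn":0},{"linear":[0,0,0],"turn":0}]}}

```text
t: 12.0
ee_pos: [530.0, 196.5, 157.5]
orientation: [0.038, -3.141, 0.0]
ft_force: [0.4, 3.9, -4.3]
width: 11.5
grasp_force: 30.0
```

Emit:
{"op": "arm_command", "data": {"series": [{"linear":[0,0,0.001],"turn":0},{"linear":[0,0,0],"turn":0}]}}

```text
t: 12.2
ee_pos: [530.0, 196.5, 156.5]
orientation: [0.038, -3.141, 0.0]
ft_force: [0.5, 4.5, -4.7]
width: 12.0
grasp_force: 30.0
```

Emit:
{"op": "arm_command", "data": {"series": [{"linear":[0,0,0.001],"turn":0},{"linear":[0,0,0],"turn":0}]}}

```text
t: 12.4
ee_pos: [530.0, 196.5, 155.5]
orientation: [0.038, -3.141, 0.0]
ft_force: [0.8, 4.7, -4.9]
width: 12.0
grasp_force: 30.0
```

Emit:
{"op": "arm_command", "data": {"series": [{"linear":[0,0,0.001],"turn":0},{"linear":[0,0,0],"turn":0}]}}

```text
t: 12.6
ee_pos: [530.0, 196.5, 154.5]
orientation: [0.038, -3.141, 0.0]
ft_force: [1.5, 4.0, -5.2]
width: 12.2
grasp_force: 30.0
```

Emit:
{"op": "arm_command", "data": {"series": [{"linear":[0,0,0.001],"turn":0},{"linear":[0,0,0],"turn":0}]}}

```text
t: 12.8
ee_pos: [530.0, 196.5, 153.5]
orientation: [0.038, -3.141, 0.0]
ft_force: [0.5, 4.5, -4.6]
width: 11.7
grasp_force: 30.0
```

Emit:
{"op": "arm_command", "data": {"series": [{"linear":[0,0,0.001],"turn":0},{"linear":[0,0,0],"turn":0}]}}

```text
t: 13.0
ee_pos: [530.0, 196.5, 152.5]
orientation: [0.038, -3.141, 0.0]
ft_force: [0.5, 3.7, -3.5]
width: 11.6
grasp_force: 30.0
```

Emit:
{"op": "arm_command", "data": {"series": [{"linear":[0,0,0.001],"turn":0},{"linear":[0,0,0],"turn":0}]}}

```text
t: 13.2
ee_pos: [530.0, 196.5, 151.6]
orientation: [0.038, -3.141, 0.0]
ft_force: [0.0, 4.2, -4.1]
width: 12.0
grasp_force: 30.0
```

Emit:
{"op": "arm_command", "data": {"series": [{"linear":[0,0,0.001],"turn":0},{"linear":[0,0,0],"turn":0}]}}

```text
t: 13.4
ee_pos: [530.0, 196.5, 150.5]
orientation: [0.038, -3.141, 0.0]
ft_force: [0.7, 3.8, -3.6]
width: 11.9
grasp_force: 30.0
```

Emit:
{"op": "arm_command", "data": {"series": [{"linear":[0,0,0.001],"turn":0},{"linear":[0,0,0],"turn":0}]}}

```text
t: 13.6
ee_pos: [530.0, 196.5, 149.5]
orientation: [0.038, -3.141, 0.0]
ft_force: [0.9, 4.3, -4.3]
width: 12.0
grasp_force: 30.0
```

Emit:
{"op": "arm_command", "data": {"series": [{"linear":[0,0,0.001],"turn":0},{"linear":[0,0,0],"turn":0}]}}

```text
t: 13.8
ee_pos: [530.0, 196.5, 148.5]
orientation: [0.038, -3.141, 0.0]
ft_force: [0.9, 3.9, -2.6]
width: 11.8
grasp_force: 30.0
```

Emit:
{"op": "arm_command", "data": {"series": [{"linear":[0,0,0.001],"turn":0},{"linear":[0,0,0],"turn":0}]}}

```text
t: 14.0
ee_pos: [530.0, 196.5, 147.5]
orientation: [0.038, -3.141, 0.0]
ft_force: [0.5, 4.5, -4.7]
width: 11.8
grasp_force: 30.0
```

Emit:
{"op": "arm_command", "data": {"series": [{"linear":[0,0,0.001],"turn":0},{"linear":[0,0,0],"turn":0}]}}

```text
t: 14.2
ee_pos: [530.0, 196.5, 146.5]
orientation: [0.038, -3.141, 0.0]
ft_force: [1.3, 4.8, -4.2]
width: 11.9
grasp_force: 30.0
```

Emit:
{"op": "arm_command", "data": {"series": [{"linear":[0,0,0.001],"turn":0},{"linear":[0,0,0],"turn":0}]}}

```text
t: 14.4
ee_pos: [530.0, 196.5, 145.5]
orientation: [0.038, -3.141, 0.0]
ft_force: [1.5, 4.8, -4.7]
width: 11.9
grasp_force: 30.0
```

Emit:
{"op": "arm_command", "data": {"series": [{"linear":[0,0,0.001],"turn":0},{"linear":[0,0,0],"turn":0}]}}

```text
t: 14.6
ee_pos: [530.0, 196.5, 144.6]
orientation: [0.038, -3.141, 0.0]
ft_force: [1.0, 3.6, -3.8]
width: 11.5
grasp_force: 30.0
```

Emit:
{"op": "arm_command", "data": {"series": [{"linear":[0,0,0.001],"turn":0},{"linear":[0,0,0],"turn":0}]}}

```text
t: 14.8
ee_pos: [530.0, 196.5, 143.6]
orientation: [0.038, -3.141, 0.0]
ft_force: [0.1, 3.4, -2.1]
width: 11.9
grasp_force: 30.0
```

Emit:
{"op": "arm_command", "data": {"series": [{"linear":[0,0,0.001],"turn":0},{"linear":[0,0,0],"turn":0}]}}

```text
t: 15.0
ee_pos: [530.1, 196.6, 142.9]
orientation: [-0.038, 3.141, 0.0]
ft_force: [0.0, 3.9, 1.4]
width: 11.7
grasp_force: 30.0
```

Emit:
{"op": "arm_command", "data": {"series": [{"linear":[0,0,0.0005],"turn":0},{"linear":[0,0,0],"turn":0}]}}

```text
t: 15.2
ee_pos: [530.2, 196.6, 142.5]
orientation: [-0.038, 3.141, 0.0]
ft_force: [-1.2, 3.7, 4.8]
width: 11.7
grasp_force: 30.0
```

Emit:
{"op": "arm_command", "data": {"series": [{"linear":[0,0,0.0005],"turn":0},{"linear":[0,0,0],"turn":0},{"linear":[0,0,0],"turn":0}]}}

```text
t: 15.5
ee_pos: [530.3, 196.6, 142.1]
orientation: [-0.038, 3.141, 0.0]
ft_force: [-1.6, 4.6, 6.0]
width: 11.9
grasp_force: 30.0
```

Emit:
{"op": "arm_command", "data": {"series": [{"linear":[0,0,0.0004],"turn":0},{"linear":[0,0,0],"turn":0},{"linear":[0,0,0],"turn":0},{"linear":[0,0,0],"turn":0}]}}

```text
t: 15.9
ee_pos: [530.3, 196.6, 141.8]
orientation: [-0.038, 3.141, 0.0]
ft_force: [-2.0, 3.5, 6.4]
width: 12.2
grasp_force: 30.0
```

Emit:
{"op": "arm_command", "data": {"series": [{"linear":[0,0,0.0005],"turn":0},{"linear":[0,0,0],"turn":0},{"linear":[0,0,0],"turn":0}]}}

```text
t: 16.2
ee_pos: [530.3, 196.6, 141.5]
orientation: [-0.038, 3.141, 0.0]
ft_force: [-1.8, 3.4, 7.8]
width: 12.0
grasp_force: 30.0
```

Emit:
{"op": "arm_command", "data": {"series": [{"linear":[0,0,0.0003],"turn":0},{"linear":[0,0,0],"turn":0},{"linear":[0,0,0],"turn":0},{"linear":[0,0,0],"turn":0}]}}

```text
t: 16.6
ee_pos: [530.4, 196.7, 141.3]
orientation: [-0.038, 3.141, 0.0]
ft_force: [-1.3, 3.5, 10.1]
width: 12.3
grasp_force: 30.0
```

Emit:
{"op": "arm_command", "data": {"series": [{"linear":[0,0,0.0004],"turn":0},{"linear":[0,0,0],"turn":0},{"linear":[0,0,0],"turn":0},{"linear":[0,0,0],"turn":0}]}}

```text
t: 17.0
ee_pos: [530.4, 196.7, 141.0]
orientation: [-0.038, 3.141, 0.0]
ft_force: [-3.1, 2.4, 10.9]
width: 11.9
grasp_force: 30.0
```

Emit:
{"op": "arm_command", "data": {"series": [{"linear":[0,0,0],"turn":0}]}}

```text
t: 17.1
ee_pos: [530.4, 196.7, 141.0]
orientation: [-0.038, 3.141, 0.0]
ft_force: [-1.9, 4.0, 10.7]
width: 12.2
grasp_force: 30.0
```

Contact came about 44 mm below the mouth, and the push is a steady 11 N or so. Releasing and backing off.

Emit:
{"op": "arm_command", "data": {"series": [{"linear":[0,0,0],"turn":0},{"linear":[0,0,0],"turn":0},{"linear":[0,0,0],"turn":0},{"linear":[0,0,0],"turn":0},{"linear":[0,0,-0.01],"turn":0},{"linear":[0,0,-0.03],"turn":0},{"linear":[0,0,-0.04],"turn":0},{"linear":[0,0,-0.04],"turn":0},{"linear":[0,0,-0.03],"turn":0},{"linear":[0,0,0],"turn":0}], "jaw": -0.2}}

```text
t: 18.1
ee_pos: [532.3, 197.2, 295.5]
orientation: [-0.038, 3.133, 0.004]
ft_force: [0.1, 0.3, 0.4]
width: 34.9
grasp_force: 0.0
```

Emit:
{"op": "arm_command", "data": {"series": [{"linear":[0.04,0,0],"turn":0},{"linear":[0.04,0,0],"turn":0},{"linear":[0.04,0,0],"turn":0},{"linear":[0,-0.04,0],"turn":0},{"linear":[0,-0.04,0],"turn":0},{"linear":[0,-0.04,0],"turn":0},{"linear":[0,-0.04,0],"turn":0},{"linear":[0,-0.04,0],"turn":0},{"linear":[0,0,0],"turn":0},{"linear":[0,0,0],"turn":0}]}}

```text
t: 19.1
ee_pos: [414.5, -6.9, 289.7]
orientation: [0.034, -3.14, -0.0]
ft_force: [-0.1, 0.6, -0.3]
width: 35.2
grasp_force: 0.0
```

```bash
python3 - <<'E'
from h import *
togo([530.3,197,170])
S=grab('side','side7');T=grab('top','top7')
c=lambda f,x,y,w,h:cv2.resize(f[y:y+h,x:x+w],(400,400),interpolation=cv2.INTER_CUBIC)
cv2.imwrite('pics/crop7.png',np.clip(np.hstack([c(S['frame'],240,160,80,80),c(T['frame'],205,205,80,80)])*1.7,0,255).astype('u1'))
m=(S['frame'][160:212,255:300].max(2)<40).astype('u1');n,l,st,ce=cv2.connectedComponentsWithStats(m);print(st[1:],ce[1:]+[255,160])
for dp in(35,40,44,47,50): print(dp,np.round(proj(S,[530.4,197,77-dp+100]),1))
E
```

```text
t 19.1 pos [414.46  -6.9  289.68] yaw y 91.23 tilt 0.06 F [-0.09  0.57 -0.27] w 35.2 tool d [-120.3   201.33  119.63]
[[  0   0   3   1   3]
 [ 14  22  16  13 167]] [[256.         160.        ]
 [276.48502994 188.04191617]]
35 [276.9 183.6]
40 [276.9 186. ]
44 [277.  187.8]
47 [277.  189.2]
50 [277.1 190.6]
```

View pics/crop7.png

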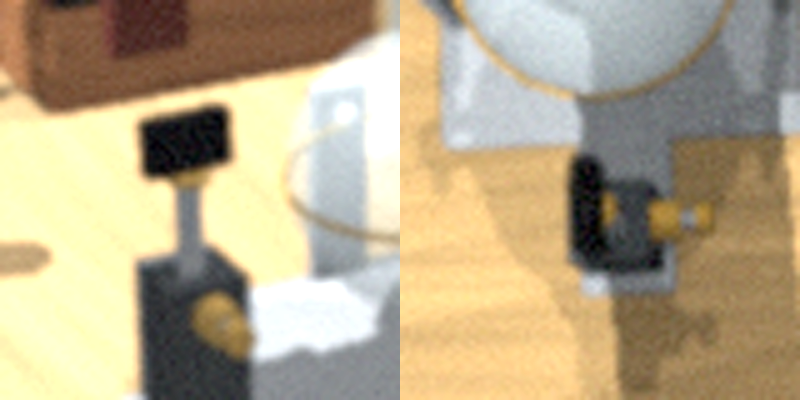

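The knob stands upright in the sleeve, its bar centre at side (276.5,188), which puts the nose about 44 mm deep. The bar points at the globe, and the gripper is clear. Handing in.

```bash
python3 -c "
from h import *
print(ctrl.close_job())"
```

```text
the job is handed in; nothing more can be done
None
```

The knob is refitted and the job is handed in; the hand-in call returned no verdict. I pressed the rod onto the hidden stop about 44 mm below the mouth with about 11 N (13 N was advised), left the bar in line with the globe and let go. The four look-alikes had toppled by the second picture, apparently on their own.

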